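Sweep the kiln stilts off the unloading board into the tray

TASK

Clear the unloading board of its three star-shaped kiln stilts: use the fingertips to sweep each one along the board and over the open edge, so that it drops into the metal tray below. Only push them, never pick them up or carry them. Leave the cup and the round post standing where they are on the board, and leave the things on the table around it alone.

Things in the scene. Friction and masses are not known exactly. Their poses are not given: they have to be found in the camera images.
- board: fixed wooden unloading board, 200 mm deep (its x), 440 mm wide (its y), flat top 50 mm above the origin, which lies on the table under its centre; z up, +x away from the robot, within 0.2 rad. Kerbs 10 mm wide stand 12 mm above the top along the back (-x) and both side edges; the edge at x = +100 mm is open. Stilts, cup and post start in one row along y, in any order, about 82 mm apart
- tray: the tray: fixed, open-topped sheet-metal tray lying along the board's whole open edge with 2 mm gap, 120 mm (its x) by 440 mm (its y), 38 mm high, 3 mm walls and floor; its rim is 12 mm below the board's top. Origin: centre of its underside, on the table; axes parallel to the board's
- stilt1: a first kiln stilt: a loose star of unglazed white ceramic with three flat arms 120 degrees apart, each reaching 26 mm from the centre, 12 mm wide and 14 mm high, with a small 5 mm point on top of each arm (19 mm high overall); about 30 g. Starts flat on the board at any angle. Origin: centre of its underside, z up through the points, x along one arm
- stilt2: a second kiln stilt: a loose star of unglazed white ceramic with three flat arms 120 degrees apart, each reaching 26 mm from the centre, 12 mm wide and 14 mm high, with a small 5 mm point on top of each arm (19 mm high overall); about 30 g. Starts flat on the board at any angle. Origin: centre of its underside, z up through the points, x along one arm
- stilt3: a third kiln stilt: a loose star of unglazed white ceramic with three flat arms 120 degrees apart, each reaching 26 mm from the centre, 12 mm wide and 14 mm high, with a small 5 mm point on top of each arm (19 mm high overall); about 30 g. Starts flat on the board at any angle. Origin: centre of its underside, z up through the points, x along one arm
- cup: small handleless white ceramic cup standing on the board among the stilts, 48 mm across the rim, 50 mm high, loose; stays where it is. Origin: centre of its underside
- post: kiln post: solid white ceramic cylinder standing on the board among the stilts, 36 mm across, 55 mm high, loose; stays where it is. Origin: centre of its underside
- jar: glass glaze jar with a lid, on the table right of the board, 70 mm across, 85 mm high, to be left alone. Origin: centre of its underside
- bowl: terracotta bowl on the table right of the board, 120 mm across, 55 mm high, to be left alone. Origin: centre of its underside
- brush: 140 mm brush lying on the table left of the board, to be left alone. Origin: underside, near its middle
- mug: blue mug on the table left of the board, 76 mm across, 85 mm high, to be left alone. Origin: centre of its underside

How it is judged:
At the end, for the whole second after the job is handed in: All three stilts lie still in the tray: origins within the tray's outline and less than 40 mm above the table. Cup and post stand upright (within 0.15 rad) within 15 mm of where they started (x of stilt1 in the frame of tray between -0.06 and 0.06 m and y of stilt1 in the frame of tray between -0.22 and 0.22 m and height (world z) of each of stilt1, stilt2, stilt3 below 0.04 m and linear speed of each of stilt1, stilt2, stilt3 below 0.03 m/s and x of stilt2 in the frame of tray between -0.06 and 0.06 m and y of stilt2 in the frame of tray between -0.22 and 0.22 m and x of stilt3 in the frame of tray between -0.06 and 0.06 m and y of stilt3 in the frame of tray between -0.22 and 0.22 m and distance of each of cup, post from where it was at the start of the episode below 0.015 m and angle between each of cup, post's own z axis and vertical below 0.15 rad); the robot touches nothing.
It fails at once if a stilt was lifted: its origin rose more than 20 mm above the board's top (height (world z) of any of stilt1, stilt2, stilt3 above 0.07 m).
It fails at once if a stilt was carried out over the tray: more than 40 mm past the board's open edge while still at the height of the board's top ((x of stilt1 in the frame of board above 0.14 m and height (world z) of stilt1 above 0.052 m) or (x of stilt2 in the frame of board above 0.14 m and height (world z) of stilt2 above 0.052 m) or (x of stilt3 in the frame of board above 0.14 m and height (world z) of stilt3 above 0.052 m)).
It fails at once if the cup or the post was shifted more than 15 mm or knocked over (distance of any of cup, post from where it was at the start of the episode above 0.015 m or angle between any of cup, post's own z axis and vertical above 0.4 rad).
It fails at once if something on the table around the board was moved more than 20 mm (distance of any of jar, bowl, brush, mug from where it was at the start of the episode above 0.02 m).
It also fails if it takes over 64 s, if anything falls off the work surface, if the arm or the gripper's body presses on something with over 40 N, if the wrist force passes 120 N, or if a joint passes its speed limit or range.

ROBOT

A 7-joint arm with a two-finger parallel gripper is mounted at the origin on the work surface. World frame = base frame: x ahead of the robot, y to its left, z up, the work surface at z = 0. Lengths are in m, angles in rad, forces in N, time in s.
With the tool pointing down it reaches from about 0.4 to 0.85 m from the base axis. Payload 10.4 kg.
Tool frame: the origin (TCP) lies at the very end of the fingers, on their centre line; the grasp point (between the pads) lies 19 mm behind it (manip.grip_point_offset is the distance from the TCP to the grasp point, in m); z points along the fingers, y is the line along which they close (so a half turn about z gives the same grasp; the last joint's range is limited). The gripper opens to 85 mm and grips with 20 to 120 N. Pads are 22 mm wide; open, the fingers measure 114 mm over their backs; the gripper's body (76 mm by 85 mm) begins 54 mm behind the grasp point. The pads swing forward as they close: fully open they stand 13 mm farther back than shut.
Start: joints at [-1.23, 0.332, -0.065, 1.46, 0.022, 1.35, -0.088], TCP at [0.222, 0.584, 0.231] pointing down, gripper open.
Joint ranges: [-2.6, 2.6], [-0.5, 2.12], [-1.47, 1.34], [0.16, 2.42], [-1.27, 4.41], [0.06, 2.06], [-2.6, 2.6]. Speed limits (rad/s): [2.22, 2.22, 2.79, 2.79, 3.14, 3.14, 3.14].

INTERFACE

Orientations are given as a unit quaternion [x, y, z, w].
In Python, from workcell import manip gives the robot as it stands. The module is installed in compiled form; this text tells all that it offers.
- The arm moves only by the shell command python3 -m inch 'ROWS' [OPENING] [FORCE]. ROWS is JSON, a list of rows, each a list of 2 entries, a list of its own where there are three numbers: the shift along the tool's x, y, z each as a share of 0.08 m, from -1 to 1, then the turn, a rotation vector about the tool's x, y, z each as a share of 45 degrees, from -1 to 1. A call has exactly 10 rows; each row is the pose to reach, as a shift and turn from the pose commanded when the call began, along the tool's axes at that moment; what a row does not reach only later rows make up. A row lasts 1/10 s, in which the tool goes at most 50 mm and 8.59 degrees, less where a joint would pass 70% of its speed; a pose out of reach is approached as far as the arm can. A call with a number of a shift or a turn outside -1 to 1 is refused whole. A call with a gripper value outside its range is refused whole. OPENING is the opening, from 0 (shut) to 1 (fully open), set as the call begins (- or left out, the last holds). The fingers move at their own pace and stop on an object; FORCE is the grip in N (left out, the last holds). Time passes only in rows, so rows that repeat a pose let the fingers close, or fill a call up. It gives the time, the measured TCP pose, the force, the opening and the grip force at its end, in the units of the state.
- manip.get_obs(): the state, without advancing time (a new reading comes with each control period).
- manip.camera(name): name is "scene" or "top" or "wrist"; returns the picture (400x640x3 uint8, red, green, blue); there is no depth.
- manip.camera_params(name): a dict with "fov_y" (degrees; the focal length in pixels is half the picture's height over the tangent of half this angle, whatever the lens; pixels are square), "cx", "cy" (the principal point, pixels), "k1" (the pictures are not rectified: a ray, as slopes to the right and down, at radius r is drawn at 1 + k1 r^2 times it, then the intrinsics apply), "camera_from_world" (4x4, takes a point from world to camera coordinates); the wrist camera has in their place "T_tool_cam" (4x4, takes a point from camera to tool coordinates, whose origin is the TCP and whose axes are the flange's). Camera axes: x right, y up, looking along -z (the intrinsics and any distortion apply to the point x, -y, -z); pixel columns grow to the right and rows downward; lengths in m; the calibration is good to about 2 mm. A picture is of the moment at which its call begins: read the wrist's pose just before it. camera_params takes no time and is no camera call.
- manip.hand_in(): hands the job in; it is judged then, once.
The state is a dict: "clock": time; "joint_pos": joint angles; "joint_velocities": joint speeds; "tau": joint torques, N m; "position": TCP position; "ee_rot": TCP orientation; "ft_force": force on the tool from outside, world axes, zero at the start; "torque": the same for the moment, N m; "grip_width": opening from 0.0 (shut) to 1.0 (fully open); "grasp_force": force on a finger pad.
Only numpy, scipy, OpenCV 4.12 (cv2) and the standard library are available. Lean on these libraries where they do the work, as an engineer would, in place of code of your own. Each camera call takes 0.05 s, during which the arm holds its last target. There are 200 camera calls.

## Working session

There is one attempt and no reset: what is moved stays moved. The work goes in short steps, Python scripts to look and compute and a shell command to move; the robot and the scene stay as the last step left them, time stands still between calls to the robot, and variables do not carry over. Pictures are saved under pics/ and viewed, at most 10 in all, crops included, and the job is handed in when it is done.

```bash
mkdir -p pics; python3 - <<'E'
from workcell import manip
import cv2
o=manip.get_obs();print(o['clock'],o['position'],o['ee_rot'],o['grip_width'])
for n in("top","scene"):
    cv2.imwrite(f"pics/{n}0.png",manip.camera(n)[:,:,::-1]);p=manip.camera_params(n);print(n,p)
E
```

```text
0.0 [0.22222473 0.58375469 0.2304924 ] [ 1.80851125e-01  9.83510209e-01 -7.26718994e-04 -1.05336168e-04] 1.0007798218338975
top {'fov_y': 50.59016188259276, 'cx': 321.4694929193907, 'cy': 196.07553312075845, 'k1': 0.02723277901586059, 'camera_from_world': array([[ 0.0263812 , -0.99952468,  0.01595124, -0.02566   ],
       [ 0.99709397,  0.02745113,  0.07106374, -0.56376564],
       [-0.07146784,  0.01403014,  0.99734422, -1.07927514],
       [ 0.        ,  0.        ,  0.        ,  1.        ]])}
scene {'fov_y': 43.78833297501296, 'cx': 319.5200523435079, 'cy': 194.92175986741842, 'k1': -0.09192962444320123, 'camera_from_world': array([[-0.84563328,  0.53359774,  0.01333445,  0.50366692],
       [-0.33023006, -0.54264113,  0.77232681,  0.13393312],
       [ 0.41934767,  0.64870182,  0.63508542, -1.64217136],
       [ 0.        ,  0.        ,  0.        ,  1.        ]])}
```

View pics/top0.png

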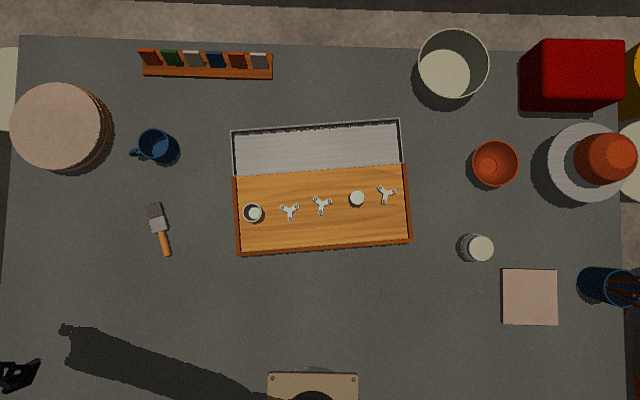

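View pics/scene0.png

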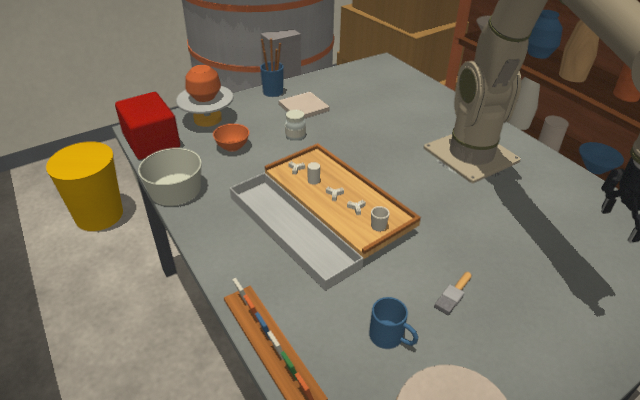

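The top view shows, left to right, the cup (253,213), stilts at (289,211) and (321,205), the post (357,198) and a stilt at (387,194). The tray is above the board, on the +x side.

```bash
cat > h.py <<'E'
import numpy as np,cv2
from workcell import manip
def ray(n,u,v,z):
    p=manip.camera_params(n);f=200/np.tan(np.radians(p['fov_y']/2))
    K=np.array([[f,0,p['cx']],[0,f,p['cy']],[0,0,1.]])
    x=cv2.undistortPoints(np.array([[[u,v]]],float),K,np.array([p['k1'],0,0,0.]))[0,0]
    T=np.linalg.inv(p['camera_from_world']);d=T[:3,:3]@[x[0],-x[1],-1];c=T[:3,3]
    return c+d*(z-c[2])/d[2]
def white(im):
    hsv=cv2.cvtColor(im,cv2.COLOR_BGR2HSV)
    return ((hsv[...,1]<70)&(hsv[...,2]>120)).astype(np.uint8)
E
python3 - <<'E'
from h import *
im=cv2.imread('pics/top0.png')
hsv=cv2.cvtColor(im,cv2.COLOR_BGR2HSV)
roi=np.zeros((400,640),np.uint8);roi[110:265,222:422]=1
w=white(im)*roi; 
n,l,s,c=cv2.connectedComponentsWithStats(w)
for i in range(1,n):
    if s[i,4]>15: print(s[i],c[i],ray('top',*c[i],.066).round(4))
o=((hsv[...,1]>90)&(hsv[...,2]>50)).astype(np.uint8)*roi
cn=max(cv2.findContours(o,0,2)[0],key=cv2.contourArea)
b=cv2.boxPoints(cv2.minAreaRect(cn));print(b)
for q in b: print(ray('top',*q,.055).round(4))
q=cv2.resize(im[110:265,225:420],None,fx=4,fy=3.8*4/3.8,interpolation=cv2.INTER_CUBIC)[:600]
cv2.imwrite('pics/crop0.png',q)
E
```

```text
[ 234  123  167   53 6477] [316.20765787 149.60923267] [0.6774 0.0065 0.066 ]
[290 125  11   2  16] [295.     125.4375] [0.7372 0.0614 0.066 ]
[400 126   3  22  23] [400.65217391 136.91304348] [ 0.7158 -0.2053  0.066 ]
[231 140   3  36  38] [231.86842105 158.02631579] [0.6499 0.2161 0.066 ]
[377 185  17  19 104] [384.85576923 192.96153846] [ 0.5731 -0.1678  0.066 ]
[350 190  14  15 166] [356.6686747 197.       ] [ 0.5611 -0.0976  0.066 ]
[313 196  16  19 109] [320.68807339 203.93577982] [ 0.5413 -0.0084  0.066 ]
[242 203  20  19 183] [253.2295082  212.50819672] [0.5156 0.1579 0.066 ]
[280 203  19  19 111] [289.05405405 209.81981982] [0.5246 0.0697 0.066 ]
[[229.5356  176.1185 ]
 [406.8312  161.7709 ]
 [413.35834 242.42767]
 [236.06271 256.77527]]
[0.6057 0.2223 0.055 ]
[ 0.6549 -0.224   0.055 ]
[ 0.4519 -0.2428  0.055 ]
[0.4052 0.1977 0.055 ]
```

View pics/crop0.png

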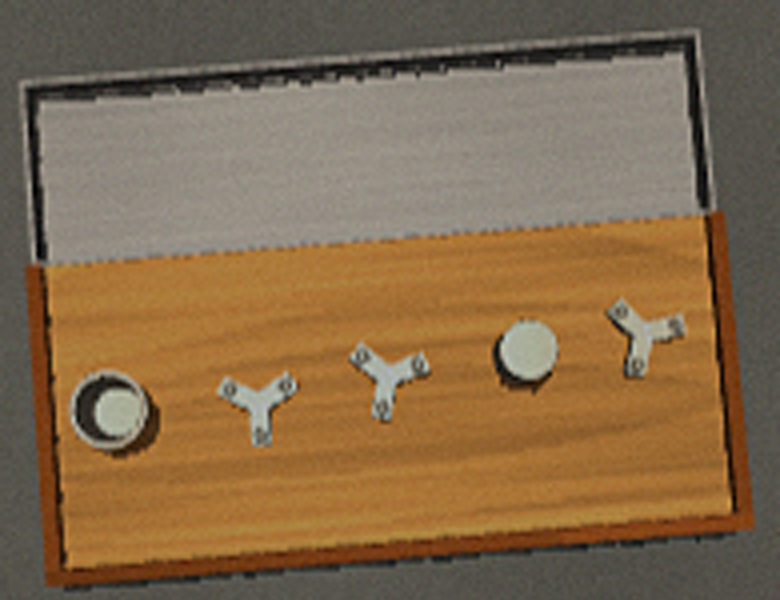

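```bash
cat >> h.py <<'E'
from scipy.spatial.transform import Rotation as R
C=np.array([.4052+.4519+.6549+.6057,.1977-.2428-.224+.2223])/4; YAW=.1075
ax=np.array([np.cos(YAW),np.sin(YAW)]);ay=np.array([-ax[1],ax[0]])
def tob(w): d=np.asarray(w)[:2]-C; return np.array([d@ax,d@ay])
def plan(xb,yb,z):
    o=manip.get_obs();r=R.from_quat(o['ee_rot'])
    t=np.r_[C+ax*xb+ay*yb,z];tb=tob(o['position'])
    yt=r.as_matrix()[:2,1]
    print('t',round(o['clock'],2),'board',(tb*1000).round(1),'z',round(o['position'][2],4),'f',np.round(o['ft_force'],1),'w',round(float(o['grip_width']),2),
     'shift units',(r.inv().apply(t-o['position'])/.08).round(3),'turn z units',round(-(YAW+np.pi/2-np.arctan2(yt[1],yt[0]))/(np.pi/4),3))
E
python3 - <<'E'
from h import *
print(C)
for n,u,v,z in [('cup',225+112/4,110+411/4,.1),('S1',290,211.25,.064),('S2',322,205,.064),('post',225+527/4,110+350/4,.105),('S3',385,194.5,.064)]:
    w=ray('top',u-.4,v-.4,z);print(n,w.round(4),(tob(w)*1000).round(1))
plan(-.06,.078,.2)
E
```

```text
[ 0.529425 -0.0117  ]
cup [0.5149 0.1545 0.1   ] [  3.4 166.8]
S1 [0.5221 0.0684 0.064 ] [ 1.4 80.4]
S2 [ 0.5398 -0.0107  0.064 ] [10.5 -0.2]
post [ 0.558 -0.093  0.105] [ 19.7 -83.9]
S3 [ 0.5704 -0.1675  0.064 ] [  24.  -159.3]
t 0.1 board [-241.5  625. ] z 0.2306 f [ 0.3 -0.7 -0.3] w 1.0 shift units [-5.126 -5.061  0.389] turn z units -0.6
```

```bash
python3 -m inch '[[[-0.1,-0.1,0],[0,0,-0.06]],[[-0.2,-0.2,0],[0,0,-0.12]],[[-0.3,-0.3,0],[0,0,-0.2]],[[-0.4,-0.4,0],[0,0,-0.28]],[[-0.5,-0.5,0],[0,0,-0.36]],[[-0.6,-0.6,0],[0,0,-0.44]],[[-0.7,-0.7,0],[0,0,-0.52]],[[-0.8,-0.8,0],[0,0,-0.6]],[[-0.9,-0.9,0],[0,0,-0.6]],[[-1,-1,0],[0,0,-0.6]]]' 0.3; python3 -c "
from h import *
plan(-.06,.080,.2)"
```

```text
clock: 1.1
position: [0.2689, 0.4801, 0.2311]
ee_rot: [-0.053, 0.999, -0.0, -0.0]
ft_force: [1.1, 0.2, -0.2]
grip_width: 0.299
grasp_force: 0.0
t 1.1 board [-206.3  516.9] z 0.2311 f [ 1.1  0.2 -0.2] w 0.3 shift units [-1.838 -5.458  0.39 ] turn z units -0.002
```

Now tool x = −board x and tool y = +board y.

```bash
for i in 1 2 3 4 5; do :; done
python3 -m inch '[[[-0.04,-0.1,0],[0,0,0]],[[-0.08,-0.2,0],[0,0,0]],[[-0.12,-0.3,0],[0,0,0]],[[-0.16,-0.4,0],[0,0,0]],[[-0.2,-0.5,0],[0,0,0]],[[-0.24,-0.6,0],[0,0,0]],[[-0.28,-0.7,0],[0,0,0]],[[-0.32,-0.8,0],[0,0,0]],[[-0.36,-0.9,0],[0,0,0]],[[-0.4,-1,0],[0,0,0]]]' | head -2
python3 -m inch '[[[-0.04,-0.1,0],[0,0,0]],[[-0.08,-0.2,0],[0,0,0]],[[-0.12,-0.3,0],[0,0,0]],[[-0.16,-0.4,0],[0,0,0]],[[-0.2,-0.5,0],[0,0,0]],[[-0.24,-0.6,0],[0,0,0]],[[-0.28,-0.7,0],[0,0,0]],[[-0.32,-0.8,0],[0,0,0]],[[-0.36,-0.9,0],[0,0,0]],[[-0.4,-1,0],[0,0,0]]]' | head -2
python3 -m inch '[[[-0.04,-0.1,0],[0,0,0]],[[-0.08,-0.2,0],[0,0,0]],[[-0.12,-0.3,0],[0,0,0]],[[-0.16,-0.4,0],[0,0,0]],[[-0.2,-0.5,0],[0,0,0]],[[-0.24,-0.6,0],[0,0,0]],[[-0.28,-0.7,0],[0,0,0]],[[-0.32,-0.8,0],[0,0,0]],[[-0.36,-0.9,0],[0,0,0]],[[-0.4,-1,0],[0,0,0]]]' | head -2
python3 -m inch '[[[-0.04,-0.1,0],[0,0,0]],[[-0.08,-0.2,0],[0,0,0]],[[-0.12,-0.3,0],[0,0,0]],[[-0.16,-0.4,0],[0,0,0]],[[-0.2,-0.5,0],[0,0,0]],[[-0.24,-0.6,0],[0,0,0]],[[-0.28,-0.7,0],[0,0,0]],[[-0.32,-0.8,0],[0,0,0]],[[-0.36,-0.9,0],[0,0,0]],[[-0.4,-1,0],[0,0,0]]]' | head -2
python3 -c "
from h import *
plan(-.06,.080,.2)"
```

```text
clock: 2.1
position: [0.3094, 0.4041, 0.2313]
clock: 3.1
position: [0.3498, 0.3281, 0.2313]
clock: 4.1
position: [0.3902, 0.2519, 0.2313]
clock: 5.1
position: [0.4306, 0.1758, 0.2313]
t 5.1 board [-78.1 197. ] z 0.2313 f [ 0.2  0.6 -0.1] w 0.3 shift units [-0.227 -1.463  0.391] turn z units -0.0
```

```bash

python3 -m inch '[[[-0.02,-0.1,0.05],[0,0,0]],[[-0.04,-0.2,0.15],[0,0,0]],[[-0.06,-0.3,0.25],[0,0,0]],[[-0.08,-0.4,0.35],[0,0,0]],[[-0.1,-0.5,0.45],[0,0,0]],[[-0.12,-0.6,0.55],[0,0,0]],[[-0.15,-0.7,0.65],[0,0,0]],[[-0.18,-0.8,0.75],[0,0,0]],[[-0.2,-0.9,0.85],[0,0,0]],[[-0.23,-1,0.9],[0,0,0]]]' | head -2
python3 -m inch '[[[0,-0.05,0.1],[0,0,0]],[[0,-0.1,0.2],[0,0,0]],[[0,-0.15,0.3],[0,0,0]],[[0,-0.2,0.4],[0,0,0]],[[0,-0.25,0.5],[0,0,0]],[[0,-0.3,0.6],[0,0,0]],[[0,-0.35,0.7],[0,0,0]],[[0,-0.4,0.8],[0,0,0]],[[0,-0.46,0.9],[0,0,0]],[[0,-0.46,0.9],[0,0,0]]]' | head -2
python3 - <<'E'
from h import *
cv2.imwrite('pics/w1.png',manip.camera('wrist')[:,:,::-1])
print(manip.camera_params('wrist'))
plan(-.06,.08,.055)
E
```

```text
clock: 6.1
position: [0.457, 0.0981, 0.1584]
clock: 7.1
position: [0.4605, 0.0614, 0.0861]
{'fov_y': 70.37350166350593, 'cx': 319.0838929704878, 'cy': 196.7203611858245, 'k1': -0.020718992502749545, 'T_tool_cam': array([[-7.10482375e-04,  9.60653266e-01,  2.77749525e-01,
         6.95472263e-02],
       [ 9.99999724e-01,  7.42711918e-04, -1.08243221e-05,
         1.10812143e-04],
       [-2.16686302e-04,  2.77749440e-01, -9.60653528e-01,
        -1.43816407e-01],
       [ 0.00000000e+00,  0.00000000e+00,  0.00000000e+00,
         1.00000000e+00]])}
t 7.15 board [-60.4  80.5] z 0.0868 f [-0.2 -0.  -0.4] w 0.3 shift units [-0.005 -0.007  0.397] turn z units -0.001
```

View pics/w1.png

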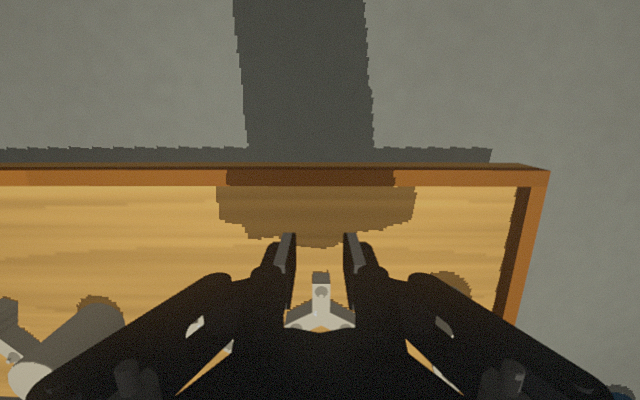

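The stilt sits centred between the fingers (around column 320) with its rear arm pointing at the gap. The kerb is clear, so I'll descend and push.

```bash

python3 -m inch '[[[0,0,0.06],[0,0,0]],[[0,0,0.12],[0,0,0]],[[0,0,0.18],[0,0,0]],[[0,0,0.24],[0,0,0]],[[0,0,0.3],[0,0,0]],[[0,0,0.36],[0,0,0]],[[0,0,0.38],[0,0,0]],[[0,0,0.38],[0,0,0]],[[0,0,0.38],[0,0,0]],[[0,0,0.38],[0,0,0]]]' | head -4
python3 -m inch '[[[-0.06,0,0],[0,0,0]],[[-0.15,0,0],[0,0,0]],[[-0.25,0,0],[0,0,0]],[[-0.35,0,0],[0,0,0]],[[-0.45,0,0],[0,0,0]],[[-0.55,0,0],[0,0,0]],[[-0.65,0,0],[0,0,0]],[[-0.75,0,0],[0,0,0]],[[-0.87,0,0],[0,0,0]],[[-1,0,0],[0,0,0]]]' | head -4
python3 - <<'E'
from h import *
cv2.imwrite('pics/t1.png',cv2.resize(manip.camera('scene')[90:290,220:430,::-1],None,fx=2.8,fy=2.8))
plan(.105,.08,.055)
E
```

```text
clock: 8.15
position: [0.4612, 0.0624, 0.0571]
ee_rot: [-0.054, 0.999, 0.0, 0.0]
ft_force: [0.1, 0.1, -0.1]
clock: 9.15
position: [0.5414, 0.071, 0.0569]
ee_rot: [-0.054, 0.999, 0.0, -0.0]
ft_force: [0.1, 1.2, 0.6]
t 9.2 board [22.3 81.1] z 0.0571 f [-0.5 -0.2  1.4] w 0.3 shift units [-1.034 -0.014  0.028] turn z units 0.0
```

View pics/t1.png

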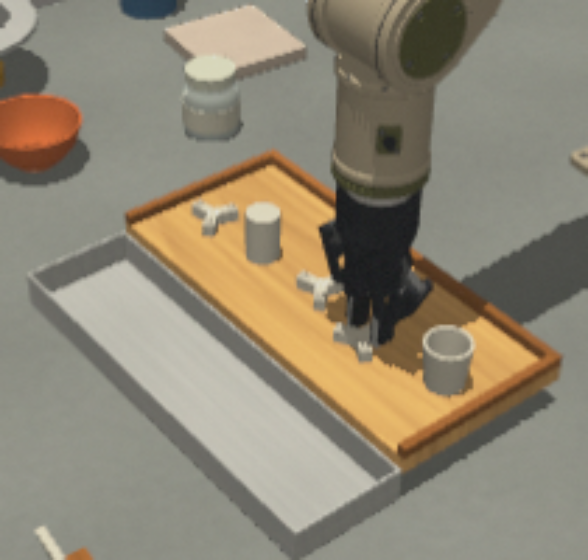

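The stilt is caged and moving forward; the cup, post and the other stilts haven't moved. I'll carry on over the edge, then back off.

```bash

python3 -m inch '[[[-0.1,0,0],[0,0,0]],[[-0.22,0,0],[0,0,0]],[[-0.34,0,0],[0,0,0]],[[-0.46,0,0],[0,0,0]],[[-0.58,0,0],[0,0,0]],[[-0.7,0,0],[0,0,0]],[[-0.82,0,0],[0,0,0]],[[-0.94,0,0],[0,0,0]],[[-1,0,0],[0,0,0]],[[-1,0,0],[0,0,0]]]' | head -4
python3 -m inch '[[[-0.05,0,0],[0,0,0]],[[-0.08,0,0],[0,0,0]],[[-0.08,0,0],[0,0,0]],[[-0.05,0,-0.1],[0,0,0]],[[0.1,0,-0.25],[0,0,0]],[[0.25,0,-0.4],[0,0,0]],[[0.4,0,-0.55],[0,0,0]],[[0.55,0,-0.7],[0,0,0]],[[0.7,0,-0.85],[0,0,0]],[[0.85,0,-1],[0,0,0]]]' | head -4
python3 - <<'E'
from h import *
cv2.imwrite('pics/t2.png',cv2.resize(manip.camera('scene')[90:290,220:430,::-1],None,fx=2.8,fy=2.8))
plan(-.052,0,.087)
E
```

```text
clock: 10.2
position: [0.6207, 0.0795, 0.0568]
ee_rot: [-0.054, 0.999, -0.0, 0.0]
ft_force: [-0.5, 1.0, 0.3]
clock: 11.2
position: [0.5518, 0.072, 0.138]
ee_rot: [-0.054, 0.999, 0.0, 0.0]
ft_force: [0.4, 0.7, 1.0]
t 11.25 board [30.9 80.7] z 0.1399 f [ 1.  -0.6  2. ] w 0.3 shift units [ 1.037 -1.01   0.659] turn z units -0.001
```

View pics/t2.png

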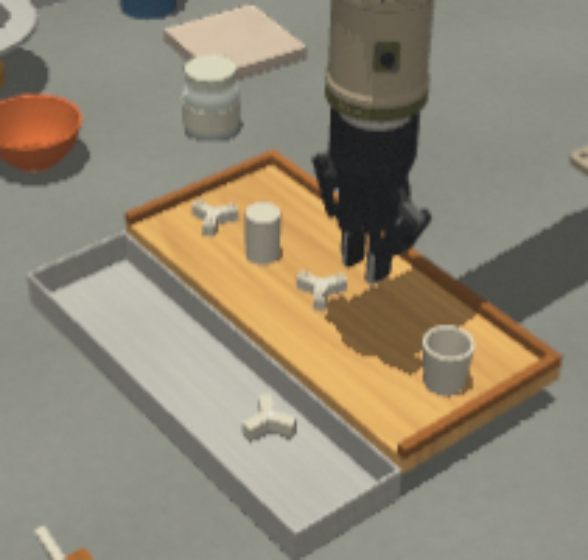

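The first stilt lies flat in the tray, with the rest undisturbed. Next is the second one.

```bash

python3 -m inch '[[[0.12,-0.12,0],[0,0,0]],[[0.25,-0.25,0],[0,0,0]],[[0.37,-0.37,0],[0,0,0]],[[0.5,-0.5,0],[0,0,0]],[[0.62,-0.62,0],[0,0,0]],[[0.75,-0.75,0],[0,0,0]],[[0.87,-0.87,0],[0,0,0]],[[1,-1,0.05],[0,0,0]],[[1,-1,0.1],[0,0,0]],[[1,-1,0.1],[0,0,0]]]' | head -2
python3 -c "
from h import *
plan(-.052,0,.056)"
```

```text
clock: 12.25
position: [0.4813, -0.0158, 0.1283]
t 12.25 board [-48.3   1. ] z 0.1283 f [0.1 0.6 0.7] w 0.3 shift units [ 0.045 -0.013  0.904] turn z units -0.0
```

```bash

python3 -m inch '[[[0.05,-0.02,0.12],[0,0,0]],[[0.05,-0.02,0.25],[0,0,0]],[[0.05,-0.02,0.38],[0,0,0]],[[0.05,-0.02,0.5],[0,0,0]],[[0.05,-0.02,0.62],[0,0,0]],[[0.05,-0.02,0.75],[0,0,0]],[[0.05,-0.02,0.85],[0,0,0]],[[0.05,-0.02,0.89],[0,0,0]],[[0.05,-0.02,0.89],[0,0,0]],[[0.05,-0.02,0.89],[0,0,0]]]' | head -4
python3 -m inch '[[[-0.06,0,0],[0,0,0]],[[-0.15,0,0],[0,0,0]],[[-0.25,0,0],[0,0,0]],[[-0.35,0,0],[0,0,0]],[[-0.45,0,0],[0,0,0]],[[-0.55,0,0],[0,0,0]],[[-0.65,0,0],[0,0,0]],[[-0.75,0,0],[0,0,0]],[[-0.87,0,0],[0,0,0]],[[-1,0,0],[0,0,0]]]' | head -4
python3 -m inch '[[[-0.1,0,0],[0,0,0]],[[-0.22,0,0],[0,0,0]],[[-0.34,0,0],[0,0,0]],[[-0.46,0,0],[0,0,0]],[[-0.58,0,0],[0,0,0]],[[-0.7,0,0],[0,0,0]],[[-0.82,0,0],[0,0,0]],[[-0.94,0,0],[0,0,0]],[[-1,0,0],[0,0,0]],[[-1,0,0],[0,0,0]]]' | head -4
python3 -c "
from h import *
plan(.108,0,.056)"
```

```text
clock: 13.25
position: [0.478, -0.018, 0.058]
ee_rot: [-0.054, 0.999, 0.0, 0.0]
ft_force: [-0.5, -0.0, 0.6]
clock: 14.25
position: [0.5581, -0.0093, 0.0577]
ee_rot: [-0.054, 0.999, 0.0, -0.0]
ft_force: [-0.9, -0.9, -0.1]
clock: 15.25
position: [0.6374, -0.0008, 0.0576]
ee_rot: [-0.054, 0.999, -0.0, 0.0]
ft_force: [-0.2, -0.8, -0.0]
t 15.25 board [108.6  -0.7] z 0.0576 f [-0.2 -0.8 -0. ] w 0.3 shift units [0.007 0.009 0.02 ] turn z units 0.0
```

```bash

python3 -m inch '[[[0,0,0],[0,0,0]],[[0,0,-0.1],[0,0,0]],[[0.1,0,-0.25],[0,0,0]],[[0.25,0,-0.4],[0,0,0]],[[0.38,0,-0.55],[0,0,0]],[[0.5,0,-0.7],[0,0,0]],[[0.65,0,-0.85],[0,0,0]],[[0.8,0,-1],[0,0,0]],[[0.9,0,-1],[0,0,0]],[[1,0,-1],[0,0,0]]]' | head -2
python3 -m inch '[[[0.1,0,-0.1],[0,0,0]],[[0.2,0,-0.2],[0,0,0]],[[0.3,-0.1,-0.3],[0,0,0]],[[0.4,-0.2,-0.3],[0,0,0]],[[0.5,-0.35,-0.3],[0,0,0]],[[0.6,-0.5,-0.3],[0,0,0]],[[0.7,-0.65,-0.3],[0,0,0]],[[0.8,-0.8,-0.3],[0,0,0]],[[0.86,-0.9,-0.3],[0,0,0]],[[0.86,-1,-0.3],[0,0,0]]]' | head -2
python3 -m inch '[[[0,-0.12,0],[0,0,0]],[[0,-0.24,0],[0,0,0]],[[0,-0.36,0],[0,0,0]],[[0,-0.48,0],[0,0,0]],[[0,-0.6,0],[0,0,0]],[[0,-0.72,0],[0,0,0]],[[0,-0.84,0.1],[0,0,0]],[[0,-0.96,0.2],[0,0,0]],[[0,-0.98,0.3],[0,0,0]],[[0,-0.98,0.4],[0,0,0]]]' | head -2
python3 - <<'E'
from h import *
a=cv2.resize(manip.camera('scene')[90:290,220:430,::-1],None,fx=2,fy=2)
b=cv2.resize(manip.camera('wrist')[:,:,::-1],(380,400)) 
cv2.imwrite('pics/t3.png',np.hstack([a,b[:,:380]])[:, :800])
plan(-.038,-.159,.056)
E
```

```text
clock: 16.25
position: [0.5568, -0.0094, 0.1382]
clock: 17.25
position: [0.497, -0.0972, 0.1617]
clock: 18.25
position: [0.5056, -0.1745, 0.1286]
t 18.35 board [ -41.5 -158.3] z 0.1281 f [-0.4  0.9 -0.4] w 0.3 shift units [-0.046 -0.009  0.901] turn z units 0.001
```

View pics/t3.png

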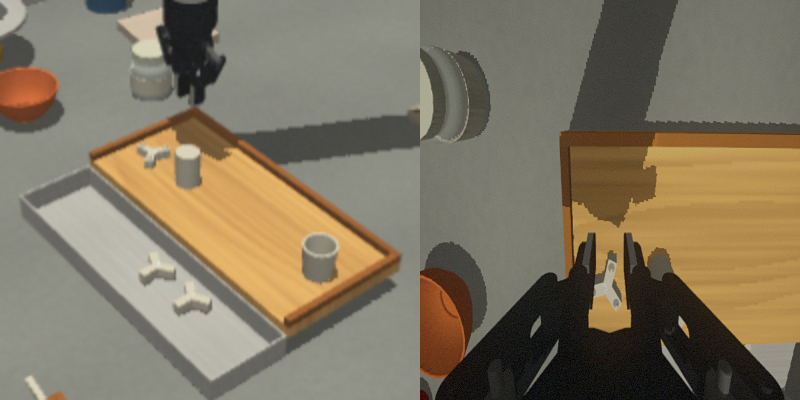

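The second stilt is in the tray. The third one's rear arm (613,270) lies between the fingers (inner faces at columns 594 and 626), slightly turned, so I'll open the gap a little.

```bash

python3 -m inch '[[[0,-0.01,0.12],[0,0,0]],[[0,-0.02,0.25],[0,0,0]],[[0,-0.02,0.38],[0,0,0]],[[0,-0.02,0.5],[0,0,0]],[[0,-0.02,0.62],[0,0,0]],[[0,-0.02,0.75],[0,0,0]],[[0,-0.02,0.85],[0,0,0]],[[0,-0.02,0.9],[0,0,0]],[[0,-0.02,0.9],[0,0,0]],[[0,-0.02,0.9],[0,0,0]]]' 0.36 | head -4
python3 -m inch '[[[-0.06,0,0],[0,0,0]],[[-0.15,0,0],[0,0,0]],[[-0.25,0,0],[0,0,0]],[[-0.35,0,0],[0,0,0]],[[-0.45,0,0],[0,0,0]],[[-0.55,0,0],[0,0,0]],[[-0.65,0,0],[0,0,0]],[[-0.75,0,0],[0,0,0]],[[-0.83,0,0],[0,0,0]],[[-0.9,0,0],[0,0,0]]]' | head -4
python3 -m inch '[[[-0.1,0,0],[0,0,0]],[[-0.22,0,0],[0,0,0]],[[-0.34,0,0],[0,0,0]],[[-0.46,0,0],[0,0,0]],[[-0.58,0,0],[0,0,0]],[[-0.7,0,0],[0,0,0]],[[-0.82,0,0],[0,0,0]],[[-0.94,0,0],[0,0,0]],[[-1,0,0],[0,0,0]],[[-1,0,0],[0,0,0]]]' | head -4
python3 -m inch '[[[0,0,0],[0,0,0]],[[0,0,-0.1],[0,0,0]],[[0.1,0,-0.25],[0,0,0]],[[0.25,0,-0.4],[0,0,0]],[[0.38,0,-0.55],[0,0,0]],[[0.5,0,-0.7],[0,0,0]],[[0.65,0,-0.85],[0,0,0]],[[0.8,0,-1],[0,0,0]],[[0.9,0,-1],[0,0,0]],[[1,0,-1],[0,0,0]]]' | head -2
python3 - <<'E'
from h import *
cv2.imwrite('pics/t4.png',cv2.resize(manip.camera('scene')[90:290,200:430,::-1],None,fx=2.8,fy=2.8))
plan(.108,-.159,.056)
E
```

```text
clock: 19.35
position: [0.5063, -0.1759, 0.0579]
ee_rot: [-0.054, 0.999, -0.0, 0.0]
ft_force: [-0.2, -0.8, -0.7]
clock: 20.35
position: [0.5782, -0.168, 0.0576]
ee_rot: [-0.054, 0.999, 0.0, -0.0]
ft_force: [-0.2, 0.1, 0.2]
clock: 21.35
position: [0.6578, -0.1593, 0.0575]
ee_rot: [-0.054, 0.999, -0.0, 0.0]
ft_force: [-0.3, 0.6, -0.2]
clock: 22.35
position: [0.5771, -0.1683, 0.1383]
t 22.4 board [  29.4 -160.9] z 0.1377 f [ 0.2 -1.4 -0.3] w 0.37 shift units [-0.983  0.025  1.021] turn z units -0.001
```

View pics/t4.png

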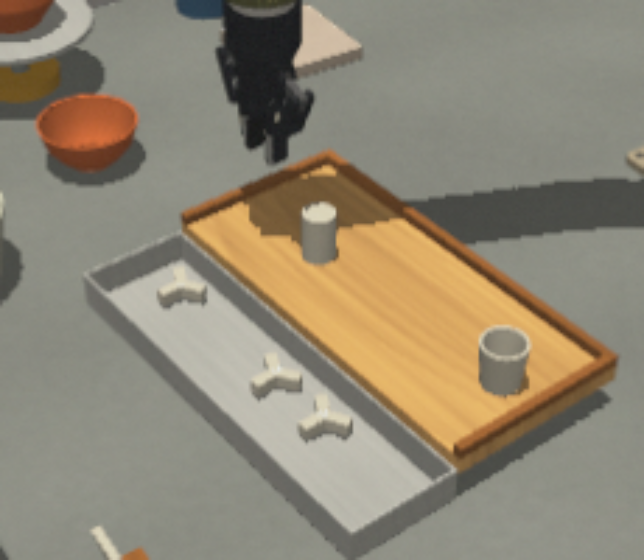

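All three stilts lie in the tray, the cup and post are standing, and the robot is clear of everything.

```bash
python3 -c "
from workcell import manip
print(manip.hand_in())"
```

```text
the job is handed in; nothing more can be done
None
```

I swept all three stilts over the open edge into the tray, left the cup and post standing, and handed the job in at about 22 s of the 64 s allowed; the hand-in returned no verdict.

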